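Test a bottle collar on the sizing post and sort it

ROBOT

A 6-joint arm with a two-finger parallel gripper is mounted at the origin on the work surface. World frame = base frame: x ahead of the robot, y to its left, z up, the work surface at z = 0. Lengths are in m, angles in degrees, forces in N, time in s.
With the tool pointing down it reaches from about 0.35 to 1 m from the base axis. Payload 7.1 kg.
Tool frame: the origin (TCP) lies at the very end of the fingers, on their centre line; the grasp point (between the pads) lies 19 mm behind it (arm.grasp_offset is the distance from the TCP to the grasp point, in m); z points along the fingers, y is the line along which they close (so a half turn about z gives the same grasp; the last joint's range is limited). The gripper opens to 85 mm and grips with 20 to 120 N. Pads are 22 mm wide; open, the fingers measure 114 mm over their backs; the gripper's body (76 mm by 85 mm) begins 54 mm behind the grasp point. The pads swing forward as they close: fully open they stand 13 mm farther back than shut.
Start: joints at [-1.089, 24.242, 93.386, -0, 62.372, -1.089], TCP at [0.625, 0, 0.231] pointing down, gripper open.
Joint ranges: [-172.04, 172.04], [-51.8, 120.97], [4.93, 147.93], [-75.15, 255.16], [6.16, 154.13], [-145.62, 145.62]. Speed limits (degrees/s): [136.94, 136.94, 172.46, 180, 180, 180].

INTERFACE

Orientations are given as [roll, pitch, yaw] about the fixed x, y, z axes, in that order (R = Rz(yaw) Ry(pitch) Rx(roll)).
In Python, from bench import status, eyes, arm gives the robot as it stands. The module is installed in compiled form; this text tells all that it offers.
- The arm moves only by the shell command python3 -m inch 'ROWS'. ROWS is JSON, a list of rows, each a list of 7 numbers: the turn, a rotation vector about the world's x, y, z in units of 0.5 rad (1.0 is 0.5 rad), then the shift along the world's x, y, z in units of 30 cm (1.0 is 30 cm), then the closure, from -1 (fully open) to 1 (shut). A call has 1 to 8 rows; each row is the pose to reach, as a shift and turn from the pose commanded when the call began; what a row does not reach only later rows make up. A row lasts 1/8 s, in which the tool goes at most 62.5 mm and 10.7 degrees, less where a joint would pass 70% of its speed; a pose out of reach is approached as far as the arm can. A call with a number of a shift or a turn outside -1 to 1 is refused whole. A call with a gripper value outside its range is refused whole. The fingers move at their own pace and stop on an object; the grip force is fixed at half the most. Time passes only in rows, so rows that repeat a pose let the fingers close. It gives the time, the measured TCP pose, the force, the opening and the grip force at its end, in the units of the state.
- status.get_state(): the state, without advancing time (a new reading comes with each control period).
- eyes.get_image(name): name is "scene" or "side" or "wrist"; returns the picture (400x640x3 uint8, blue, green, red); there is no depth.
- eyes.camera_info(name): a dict with "mtx" (3x3 intrinsics, pixels), "k1" (the pictures are not rectified: a ray, as slopes to the right and down, at radius r is drawn at 1 + k1 r^2 times it, then the intrinsics apply), "R" (3x3) and "t" (3): a world point X has camera coordinates R X + t. Camera axes: x right, y down, z forward; pixel columns grow to the right and rows downward; lengths in m; the calibration is good to about 2 mm. A picture is of the moment at which its call begins: read the wrist's pose just before it. camera_info takes no time and is no camera call; for the wrist camera it gives the pose at the moment of the call.
- arm.close_job(): hands the job in; it is judged then, once.
The state is a dict: "clock": time; "joint_positions": joint angles; "qvel": joint speeds; "joint_efforts": joint torques, N m; "position": TCP position; "orientation": TCP orientation; "ft_force": force on the tool from outside, world axes, zero at the start; "wrist_torque": the same for the moment, N m; "width": opening from 0.0 (shut) to 1.0 (fully open); "finger_force": force on a finger pad.
Only numpy, scipy, OpenCV 4.12 (cv2) and the standard library are available. Lean on these libraries where they do the work, as an engineer would, in place of code of your own. Each camera call takes 0.05 s, during which the arm holds its last target. There are 200 camera calls.

TASK

One of the two loose baby-bottle collars, coral or sky blue, fits over the steel sizing post. Prove it by sliding that collar all the way down the post onto its foot, then lift it off and put it flat in the clear acrylic box; leave the collar that is too tight where it lies.

Things in the scene. Friction and masses are not known exactly. Their poses are not given: they have to be found in the camera images.
- coral_collar_center (a point): centre (half-way up) of the loose coral plastic baby-bottle collar: an open ring lying flat, 54 mm outside diameter, hole 42 mm straight through, 32 mm high, about 35 g; z is its axis, up
- blue_collar_center (a point): centre (half-way up) of the loose sky-blue plastic baby-bottle collar: an open ring lying flat, 54 mm outside diameter, hole only 20 mm, 32 mm high, about 35 g; z is its axis, up
- post_foot (a point): fixed upright stainless steel sizing post: this point lies on its axis at the top face of its round foot (foot 90 mm diameter, 12 mm thick). The post is 26 mm in diameter and rises 45 mm above this point, its top 12 mm tapering to 10 mm diameter. A collar that is fully down has its centre 16 mm above this point; z is up along the post
- clear_box: fixed clear acrylic open-topped box, 160 x 160 mm outside, 45 mm high, walls and floor 4 mm thick; origin at the centre of its underside, x and y along its sides, z up
Not all that is in view belongs to the job. There is more than one size of the part that bears post_foot; the job needs the middle-sized.

How it is judged:
By the outcome, as a careful person would: the job done as asked, in the order asked, and still so for the second after the job is handed in, with the robot touching nothing.
It also fails if it takes over 38 s, if anything falls off the work surface, if the arm or the gripper's body presses on something with over 40 N, if the wrist force passes 120 N, or if a joint passes its speed limit or range.

## Working session

There is one attempt and no reset: what is moved stays moved. The work goes in short steps, Python scripts to look and compute and a shell command to move; the robot and the scene stay as the last step left them, time stands still between calls to the robot, and variables do not carry over. Pictures are saved under pics/ and viewed, at most 10 in all, crops included, and the job is handed in when it is done.

```bash
mkdir -p pics
cat > h.py <<'E'
import numpy as np,cv2
from bench import status,eyes,arm
def ray(info,u,v):
    K=np.array(info["mtx"]);k=info["k1"]
    d=np.array([(u-K[0,2])/K[0,0],(v-K[1,2])/K[1,1]]);s=d.copy()
    for _ in range(30): s=d/(1+k*(s@s))
    R=np.array(info["R"]);t=np.array(info["t"])
    return -R.T@t, R.T@np.r_[s,1]
def onz(info,u,v,z):
    c,d=ray(info,u,v); return c+d*(z-c[2])/d[2]
E
python3 - <<'E'
from h import *
for n in("scene","side"):
    i=eyes.camera_info(n);c=-np.array(i["R"]).T@np.array(i["t"]);print(n,c,i["k1"])
    cv2.imwrite(f"pics/{n}0.png",eyes.get_image(n))
s=status.get_state();print(s["position"],s["orientation"],s["clock"])
E
```

```text
scene [ 1.20463649 -0.05252554  0.81224376] -0.10401633296067976
side [-0.14630402 -0.75619584  0.77301922] -0.0878607877354987
[6.24508517e-01 2.36001834e-05 2.30627795e-01] [-1.79922048e+02 -1.79988716e-03  8.99975856e+01] 0.1
```

View pics/scene0.png

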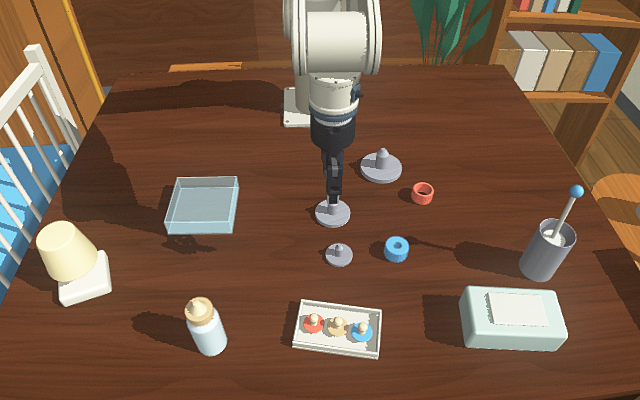

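View pics/side0.png

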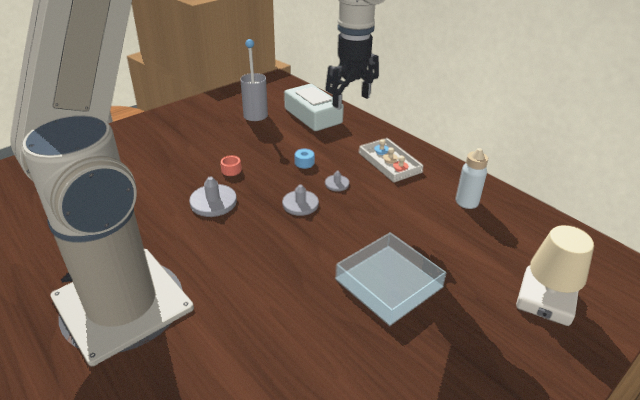

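The scene view shows the coral collar at (423,193), the blue collar at (397,249) and the box at (203,205). The three posts are large (381,167), middle (333,213) and small (339,254). The side view shows the coral collar at (231,165), the middle post's foot at (300,203) and the box at (390,277).

```bash
cat > m.py <<'E'
from h import *
for n in("scene","side"):
    im=cv2.imread(f"pics/{n}0.png");i=eyes.camera_info(n);hsv=cv2.cvtColor(im,cv2.COLOR_BGR2HSV)
    def comps(m,lo,hi,tag,zs):
        N,L,S,C=cv2.connectedComponentsWithStats(m)
        for k in range(1,N):
            if lo<S[k,4]<hi:
                x,y,w,h,a=S[k]
                cn=max(cv2.findContours((L==k).astype(np.uint8),0,2)[0],key=len)
                g=cv2.convexHull(cn)[:,0]
                for z in zs:
                    P=np.array([onz(i,u,v,z)[:2] for u,v in g]);c,r=cv2.minEnclosingCircle(P.astype(np.float32))
                    print(n,tag,(x,y,w,h),a,"z",z,"circ",np.round(c,4),round(r,4))
    h,s,v=cv2.split(hsv)
    comps(((((h<8)|(h>174))&(s>130)&(v>150))*255).astype(np.uint8),150,2000,"coral",[0.032])
    comps(((h>95)&(h<112)&(s>120)&(v>110)).astype(np.uint8)*255,150,2000,"blue",[0.032])
    comps(((s<60)&(v>90)&(v<215)).astype(np.uint8)*255,200,4000,"grey",[0.012])
# box corners (rim z=.045) by eye
for n,c in(("scene",[(176,177),(239,177),(231,235),(166,234)]),("side",[(391,235),(445,278),(391,322),(336,280)])):
    i=eyes.camera_info(n); z=0.045
    if n=="side": c=[(391,235),(445,273),(391,300),(337,271)]
    P=np.array([onz(i,*q,z)[:2] for q in c]);print(n,P.round(3).tolist(),P.mean(0),np.linalg.norm(P-np.roll(P,1,0),axis=1))
E
python3 m.py
python3 - <<'E'
import cv2
a=cv2.imread("pics/side0.png")[225:330,325:455];b=cv2.imread("pics/scene0.png")[165:245,155:250]
c=cv2.imread("pics/side0.png")[150:225,180:330]
a=cv2.resize(a,(390,315));b=cv2.resize(b,(380,320))
import numpy as np
o=np.zeros((560,790,3),np.uint8);o[:315,:390]=a;o[:320,400:780]=b;o[325:550,:450]=cv2.resize(c,(450,225))
cv2.imwrite("pics/crop1.png",o)
E
```

```text
scene coral (np.int32(412), np.int32(182), np.int32(22), np.int32(23)) 325 z 0.032 circ [0.4481 0.2547] 0.0416
scene coral (np.int32(304), np.int32(314), np.int32(20), np.int32(19)) 196 z 0.032 circ [ 0.7978 -0.0415] 0.0205
scene blue (np.int32(581), np.int32(33), np.int32(41), np.int32(58)) 1121 z 0.032 circ [-0.2721  1.126 ] 0.2907
scene blue (np.int32(42), np.int32(145), np.int32(21), np.int32(30)) 247 z 0.032 circ [ 0.263  -0.7922] 0.0839
scene blue (np.int32(0), np.int32(147), np.int32(45), np.int32(69)) 842 z 0.032 circ [ 0.3396 -0.8564] 0.1952
scene blue (np.int32(22), np.int32(146), np.int32(36), np.int32(51)) 519 z 0.032 circ [ 0.3063 -0.8176] 0.1443
scene blue (np.int32(0), np.int32(164), np.int32(35), np.int32(69)) 618 z 0.032 circ [ 0.406 -0.843] 0.1706
scene blue (np.int32(0), np.int32(204), np.int32(26), np.int32(54)) 415 z 0.032 circ [ 0.5274 -0.7957] 0.1136
scene blue (np.int32(384), np.int32(237), np.int32(25), np.int32(25)) 395 z 0.032 circ [0.6229 0.1539] 0.0359
scene blue (np.int32(0), np.int32(243), np.int32(19), np.int32(40)) 270 z 0.032 circ [ 0.6294 -0.762 ] 0
[... 2139 characters left out ...]
nt32(176), np.int32(48), np.int32(41)) 1174 z 0.012 circ [0.3274 0.1818] 0.0864
side grey (np.int32(282), np.int32(184), np.int32(37), np.int32(32)) 800 z 0.012 circ [0.4883 0.0244] 0.0647
side grey (np.int32(541), np.int32(246), np.int32(28), np.int32(31)) 203 z 0.012 circ [ 0.7804 -0.5168] 0.0494
side grey (np.int32(516), np.int32(253), np.int32(70), np.int32(73)) 1685 z 0.012 circ [ 0.6918 -0.5434] 0.1026
scene [[0.373, -0.389], [0.381, -0.22], [0.576, -0.223], [0.568, -0.377]] [ 0.47463045 -0.30210219] [0.19486222 0.16860786 0.19503238 0.15387637]
side [[0.53, -0.24], [0.527, -0.391], [0.39, -0.368], [0.364, -0.244]] [ 0.45255465 -0.31059855] [0.16593305 0.15123807 0.13899874 0.1266129 ]
```

View pics/crop1.png

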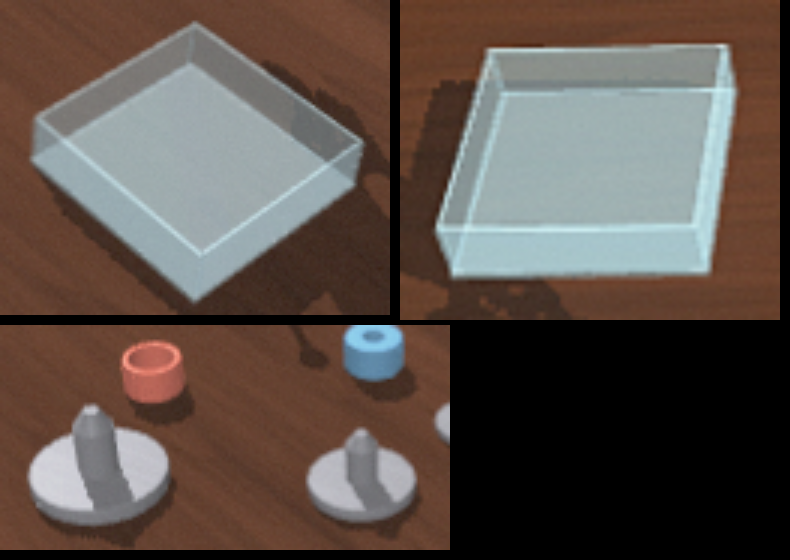

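```bash
cat > m2.py <<'E'
from h import *
I={n:eyes.camera_info(n) for n in("scene","side")}
def tri(a,b):
    c1,d1=ray(I["scene"],*a);c2,d2=ray(I["side"],*b)
    d1/=np.linalg.norm(d1);d2/=np.linalg.norm(d2)
    s=np.linalg.lstsq(np.c_[d1,-d2],c2-c1,rcond=None)[0];p,q=c1+s[0]*d1,c2+s[1]*d2
    return ((p+q)/2).round(4),round(np.linalg.norm(p-q),4)
print("coral",tri((422.5,193),(230,165)))
for n,c in(("scene",(422.5,193)),("side",(230,165))):print(onz(I[n],*c,.016).round(4))
print("foot side",onz(I["side"],300.5,202,.012).round(4),"tip",onz(I["side"],300.3,185.3,.057).round(4))
print("footscene",onz(I["scene"],332.7,211.5,.012).round(4))
for a,b in zip([(177,176.8),(237.3,176.3),(229,221.5),(164.3,221.5)],[(336,264.3),(390,232.3),(446,273.3),(392,309.3)]):
    print(tri(a,b),onz(I["scene"],*a,.045).round(4)[:2],onz(I["side"],*b,.045).round(4)[:2])
E
python3 m2.py
```

```text
coral (array([0.434 , 0.2596, 0.0175]), np.float64(0.0021))
[0.4336 0.2592 0.016 ]
[0.4353 0.2632 0.016 ]
foot side [0.4805 0.0142 0.012 ] tip [0.4858 0.0209 0.057 ]
footscene [0.4842 0.0194 0.012 ]
(array([ 0.3692, -0.3213,  0.087 ]), np.float64(0.1279)) [ 0.3725 -0.3861] [ 0.3754 -0.2283]
(array([ 0.4699, -0.24  ,  0.1076]), np.float64(0.0708)) [ 0.3785 -0.225 ] [ 0.5348 -0.2322]
(array([ 0.5396, -0.3047,  0.0108]), np.float64(0.1458)) [ 0.5349 -0.2316] [ 0.5277 -0.3929]
(array([ 0.4431, -0.3854, -0.0253]), np.float64(0.082)) [ 0.5286 -0.3884] [ 0.3741 -0.3846]
```

Coral is at (0.434, 0.260), the middle post at about (0.484, 0.018) and the box centre at (0.453, -0.309). The heights and sizes agree with what is given. Next I move above the coral collar.

```bash
python3 -m inch '[[0,0,0,-0.63,0.867,-0.1,-1],[0,0,0,-0.63,0.867,-0.1,-1],[0,0,0,-0.63,0.867,-0.1,-1],[0,0,0,-0.63,0.867,-0.1,-1],[0,0,0,-0.63,0.867,-0.1,-1],[0,0,0,-0.63,0.867,-0.1,-1],[0,0,0,-0.63,0.867,-0.1,-1],[0,0,0,-0.63,0.867,-0.1,-1]]'
python3 - <<'E'
from h import *
s=status.get_state();i=eyes.camera_info("wrist");im=eyes.get_image("wrist");cv2.imwrite("pics/w1.png",im)
print(s["position"],s["orientation"],s["clock"])
c=-np.array(i["R"]).T@np.array(i["t"]);print(c)
hsv=cv2.cvtColor(im,cv2.COLOR_BGR2HSV);h,sa,v=cv2.split(hsv)
m=((((h<8)|(h>174))&(sa>130)&(v>100))*255).astype(np.uint8)
cn=max(cv2.findContours(m,0,2)[0],key=cv2.contourArea);g=cv2.convexHull(cn)[:,0]
for z in(0.,.016,.032):
    P=np.array([onz(i,*q,z)[:2] for q in g],np.float32);print(z,cv2.minEnclosingCircle(P),P.min(0),P.max(0))
E
```

```text
clock: 1.1
position: [0.4369, 0.2593, 0.2014]
orientation: [180.0, 0.0, 89.9]
ft_force: [0.6, -0.3, -0.8]
width: 0.999
finger_force: 0.0
[0.43689411 0.25933207 0.2014178 ] [1.79975614e+02 3.56880288e-03 8.99342721e+01] 1.1
[0.43625635 0.32483944 0.34425897]
0.0 ((0.4329265058040619, 0.253571480512619), 0.022480661049485207) [0.4112365  0.23895867] [0.45523354 0.27508822]
0.016 ((0.43308132886886597, 0.25688397884368896), 0.021440492942929268) [0.41239932 0.24295011] [0.45435154 0.2774005 ]
0.032 ((0.4331686198711395, 0.25998032093048096), 0.020395731553435326) [0.41356218 0.24694157] [0.45346954 0.27971277]
```

View pics/w1.png

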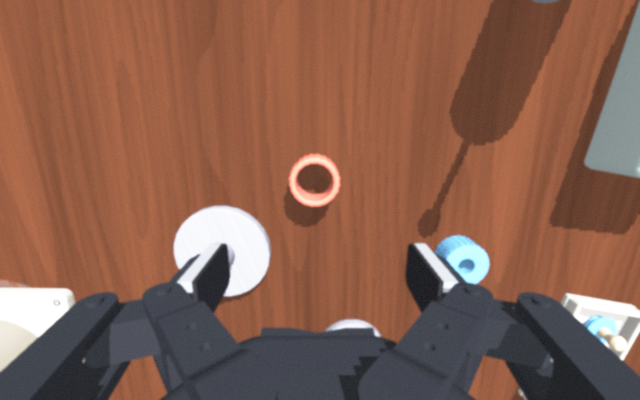

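The wrist view shows the coral ring centred near (314,180). Its outer edge spans columns 289–340 and the hole is clear. The blue collar is at (466,260), outside the grasp.

Run:
```python
from h import *
i=eyes.camera_info("wrist");im=cv2.imread("pics/w1.png")
for q in[(289,180),(340,180),(314.5,153.5)]:print(onz(i,*q,.032).round(4))
b,g,r=[x.astype(int) for x in cv2.split(im)]
# rosy ring vs wood: relatively bright red
m=((r>190)&(r-b>40)).astype(np.uint8)*255;m[:, :270]=0;m[:,360:]=0;m[:140]=0;m[220:]=0
cn=max(cv2.findContours(m,0,2)[0],key=cv2.contourArea);e=cv2.fitEllipse(cv2.convexHull(cn));print(e,cv2.boundingRect(cn),onz(i,*e[0],.032).round(4))
```

```text
[0.4062 0.2613 0.032 ]
[0.461  0.2612 0.032 ]
[0.4337 0.2896 0.032 ]
((314.36236572265625, 179.745361328125), (52.296016693115234, 53.78025817871094), 179.3346710205078) (288, 153, 53, 54) [0.4335 0.2615 0.032 ]
```

```bash
python3 -m inch '[[0,0,0,-0.008,0.006,-0.2,-1],[0,0,0,-0.008,0.006,-0.4,-1],[0,0,0,-0.008,0.006,-0.55,-1],[0,0,0,-0.008,0.006,-0.65,-1],[0,0,0,-0.008,0.006,-0.65,-1],[0,0,0,-0.008,0.006,-0.65,-1]]'; python3 -m inch '[[0,0,0,0,0,0,1],[0,0,0,0,0,0,1],[0,0,0,0,0,0,1],[0,0,0,0,0,0,1],[0,0,0,0,0,0,1],[0,0,0,0,0,0,1],[0,0,0,0,0,0,1]]'
```

```text
clock: 1.9
position: [0.4347, 0.2617, 0.0072]
orientation: [179.9, -0.0, 89.9]
ft_force: [-0.5, 0.8, 0.2]
width: 1.002
finger_force: 0.0
clock: 2.78
position: [0.4344, 0.2624, 0.0079]
orientation: [179.9, -0.1, 90.0]
ft_force: [-0.9, -2.3, 9.9]
width: 0.601
finger_force: 62.3
```

The collar is gripped at 62 N. I lift it and carry it to a spot where the wrist camera looks down on the post.

```bash
python3 -m inch '[[0,0,0,0,0,0.2,1],[0,0,0,0,0,0.4,1],[0,0,0,0.05,-0.2,0.46,1],[0,0,0,0.1,-0.4,0.46,1],[0,0,0,0.167,-0.6,0.46,1],[0,0,0,0.167,-0.8,0.46,1],[0,0,0,0.167,-0.98,0.46,1],[0,0,0,0.167,-0.98,0.46,1]]'; python3 -m inch '[[0,0,0,0,0,0,1],[0,0,0,0,0,0,1],[0,0,0,0,0,0,1]]'
python3 - <<'E'
from h import *
s=status.get_state();i=eyes.camera_info("wrist");im=eyes.get_image("wrist");cv2.imwrite("pics/w2.png",im)
print(s["position"],s["orientation"],s["clock"]); np.savez("w2.npz",mtx=i["mtx"],k1=i["k1"],R=i["R"],t=i["t"])
hsv=cv2.cvtColor(im,cv2.COLOR_BGR2HSV);h,sa,v=cv2.split(hsv)
m=((sa<60)&(v>120)).astype(np.uint8)*255
for cn in cv2.findContours(m,0,2)[0]:
    if cv2.contourArea(cn)>1500:
        e=cv2.fitEllipse(cv2.convexHull(cn));print(cv2.boundingRect(cn),e,onz(i,*e[0],.012).round(4))
E
```

```text
clock: 3.78
position: [0.4837, -0.0352, 0.145]
orientation: [179.9, 0.0, 89.7]
ft_force: [0.3, 0.4, 0.2]
width: 0.601
finger_force: 63.8
clock: 4.15
position: [0.4837, -0.0309, 0.1444]
orientation: [-180.0, -0.0, 90.1]
ft_force: [0.6, 0.2, -1.3]
width: 0.604
finger_force: 63.8
[ 0.48367415 -0.03090878  0.14435871] [-1.79998649e+02 -2.76593522e-03  9.01213806e+01] 4.15
(422, 94, 70, 72) ((456.2823791503906, 129.59239196777344), (67.9465560913086, 74.18521881103516), 40.920143127441406) [0.6098 0.0259 0.012 ]
(267, 84, 100, 102) ((316.2831726074219, 134.42918395996094), (99.1769790649414, 101.05577087402344), 178.96096801757812) [0.4822 0.021  0.012 ]
(561, 45, 79, 197) ((964.81494140625, -8.753005981445312), (285.7548522949219, 926.9362182617188), 62.27001953125) [1.0699 0.1566 0.012 ]
(63, 0, 109, 29) ((110.05768585205078, -43.96226501464844), (129.3152313232422, 153.6805419921875), 142.7098846435547) [0.3162 0.1619 0.012 ]
```

View pics/w2.png

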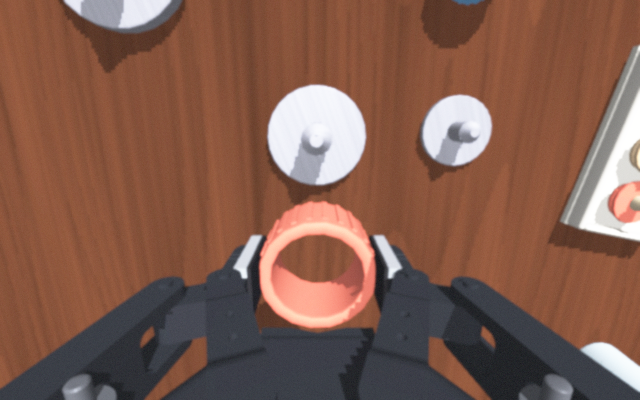

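The wrist view shows the middle foot, about 100 px across, centred at (316,134) with its post tip at (317,138). The held coral ring's rim is centred near (318,276), gripped level.

Run:
```python
from h import *
i=dict(np.load("w2.npz"))
print("tip",onz(i,317,138,.057).round(4))
print("foot width",onz(i,267,134,.012).round(4),onz(i,366.5,134,.012).round(4),onz(i,316.5,84.5,.012).round(4))
for z in(.166,.1685):
  for q in[(260,276),(376,276),(318,329),(318,222),(318,276)]:print(z,q,onz(i,*q,z).round(4))
```

```text
tip [0.4829 0.0206 0.057 ]
foot width [0.4373 0.0213 0.012 ] [0.528  0.0215 0.012 ] [0.4823 0.0639 0.012 ]
0.166 (260, 276) [ 0.4569 -0.0348  0.166 ]
0.166 (376, 276) [ 0.5101 -0.0347  0.166 ]
0.166 (318, 329) [ 0.4836 -0.0634  0.166 ]
0.166 (318, 222) [ 0.4834 -0.0086  0.166 ]
0.166 (318, 276) [ 0.4835 -0.0347  0.166 ]
0.1685 (260, 276) [ 0.4575 -0.0334  0.1685]
0.1685 (376, 276) [ 0.5095 -0.0333  0.1685]
0.1685 (318, 329) [ 0.4836 -0.0614  0.1685]
0.1685 (318, 222) [ 0.4834 -0.0077  0.1685]
0.1685 (318, 276) [ 0.4835 -0.0333  0.1685]
```

```bash
python3 -m inch '[[0,0,0,-0.003,0.1,0,1],[0,0,0,-0.003,0.183,0,1],[0,0,0,-0.003,0.183,0,1],[0,0,0,-0.003,0.183,-0.1,1],[0,0,0,-0.003,0.183,-0.2,1],[0,0,0,-0.003,0.183,-0.25,1],[0,0,0,-0.003,0.183,-0.3,1],[0,0,0,-0.003,0.183,-0.3,1]]'
python3 - <<'E'
from h import *
a=eyes.get_image("scene")[130:270,270:430];b=eyes.get_image("side")[110:230,230:370]
o=np.zeros((350,790,3),np.uint8);o[:350,:400]=cv2.resize(a,(400,350));o[:334,400:790]=cv2.resize(b,(390,334));cv2.imwrite("pics/c2.png",o)
E
```

```text
clock: 5.2
position: [0.4824, 0.0227, 0.0537]
orientation: [-179.9, 0.0, 90.0]
ft_force: [0.4, 0.5, -0.5]
width: 0.598
finger_force: 63.8
```

View pics/c2.png

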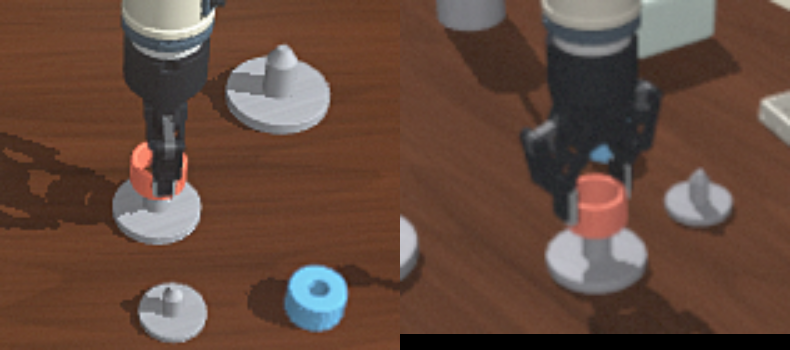

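The collar is over the middle post with the shank visible below it (crop 160,195 and 597,245), and there is no contact force. I continue down.

```bash
python3 -m inch '[[0,0,0,0,0,-0.05,1],[0,0,0,0,0,-0.09,1],[0,0,0,0,0,-0.105,1],[0,0,0,0,0,-0.113,1],[0,0,0,0,0,-0.116,1],[0,0,0,0,0,-0.116,1]]'
```

```text
clock: 6.05
position: [0.4825, 0.0228, 0.0199]
orientation: [-180.0, 0.0, 90.0]
ft_force: [-2.8, 0.0, 5.7]
width: 0.601
finger_force: 64.3
```

Contact with the foot reads about 6 N. I release it so it seats fully, and check.

```bash
python3 -m inch '[[0,0,0,0,0,0,-1],[0,0,0,0,0,0,-1],[0,0,0,0,0,0,-1],[0,0,0,0,0,0,-1],[0,0,0,0,0,0,-1]]'
python3 - <<'E'
from h import *
a=eyes.get_image("scene")[130:270,270:430];b=eyes.get_image("side")[110:230,230:370]
o=np.zeros((350,790,3),np.uint8);o[:350,:400]=cv2.resize(a,(400,350));o[:334,400:790]=cv2.resize(b,(390,334));cv2.imwrite("pics/c3.png",o)
E
```

```text
clock: 6.68
position: [0.4828, 0.0228, 0.0195]
orientation: [-180.0, -0.0, 90.0]
ft_force: [0.7, 0.4, -0.5]
width: 1.004
finger_force: 0.0
```

View pics/c3.png

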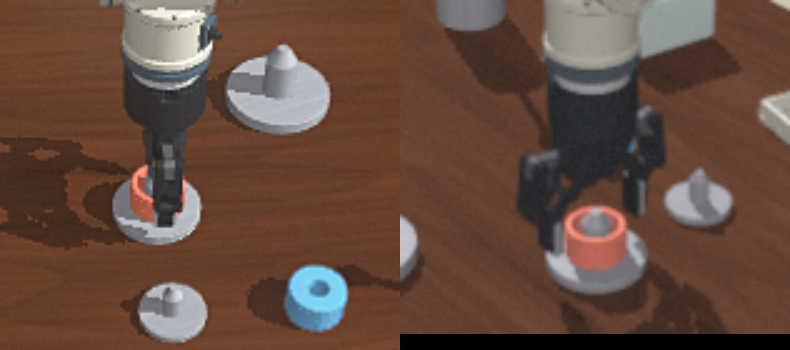

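The collar sits flat on the foot with the post tip showing through it (crop 597,225). I regrip, lift and carry.

```bash
python3 -m inch '[[0,0,0,0,0,0,1],[0,0,0,0,0,0,1],[0,0,0,0,0,0,1],[0,0,0,0,0,0,1],[0,0,0,0,0,0,1],[0,0,0,0,0,0,1],[0,0,0,0,0,0,1]]' && python3 -m inch '[[0,0,0,0,0,0.1,1],[0,0,0,0,0,0.2,1],[0,0,0,0,0,0.4,1],[0,0,0,0,0,0.4,1],[0,0,0,-0.03,-0.2,0.4,1],[0,0,0,-0.06,-0.4,0.4,1],[0,0,0,-0.1,-0.6,0.4,1],[0,0,0,-0.1,-0.8,0.4,1]]' && python3 -m inch '[[0,0,0,0,-0.1,0,1],[0,0,0,0,-0.1,0,1],[0,0,0,0,-0.1,0,1],[0,0,0,0,-0.1,0,1]]'
python3 - <<'E'
from h import *
s=status.get_state();i=eyes.camera_info("wrist");im=eyes.get_image("wrist");cv2.imwrite("pics/w3.png",im)
print(s["position"],s["orientation"]); np.savez("w3.npz",mtx=i["mtx"],k1=i["k1"],R=i["R"],t=i["t"])
E
```

```text
clock: 7.65
position: [0.4828, 0.0228, 0.0199]
orientation: [180.0, -0.0, 90.0]
ft_force: [-1.7, -0.0, 5.8]
width: 0.604
finger_force: 62.9
clock: 8.65
position: [0.451, -0.2184, 0.1383]
orientation: [-179.9, -0.1, 90.0]
ft_force: [1.4, 0.1, -0.4]
width: 0.603
finger_force: 62.7
clock: 9.15
position: [0.4525, -0.2459, 0.1391]
orientation: [-179.9, -0.0, 90.1]
ft_force: [0.4, -0.1, -0.4]
width: 0.602
finger_force: 62.7
[ 0.45249321 -0.24588676  0.13907019] [-1.79941866e+02 -3.96832662e-02  9.00780019e+01]
```

View pics/w3.png

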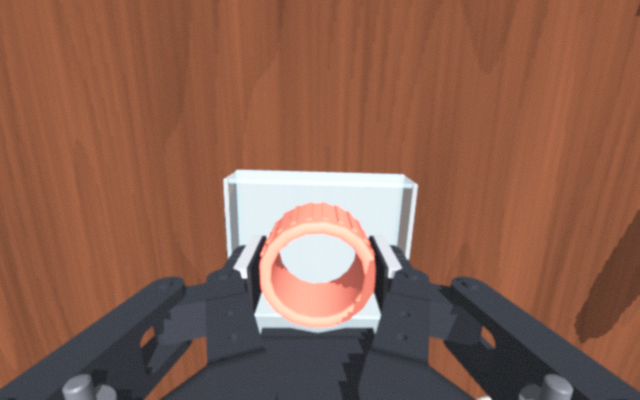

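The wrist view shows the box under the held ring. Its +y rim runs between about (225,180) and (416,184), or the base edge from (237,170) to (405,174), and the −y wall shows near row 320–330.

Run:
```python
from h import *
i=dict(np.load("w3.npz"))
print(-i["R"].T@i["t"])
for q in[(225,180),(416,184),(237,170),(405,174)]:
  print(q,onz(i,*q,.045).round(4)[:2],onz(i,*q,.0).round(4)[:2])
for q in [(316,318),(316,331)]: print(q,onz(i,*q,.045).round(4)[:2],onz(i,*q,.004).round(4)[:2])
```

```text
[ 0.45189871 -0.18048177  0.28196413]
(225, 180) [ 0.3764 -0.2286] [ 0.3621 -0.2377]
(416, 184) [ 0.5329 -0.2316] [ 0.5483 -0.2413]
(237, 170) [ 0.3868 -0.2203] [ 0.3745 -0.2279]
(405, 174) [ 0.5232 -0.2233] [ 0.5367 -0.2315]
(316, 318) [ 0.4509 -0.3597] [ 0.4508 -0.3907]
(316, 331) [ 0.4509 -0.3741] [ 0.4508 -0.4076]
```

The box centre is confirmed at (0.453, -0.310), with near-zero yaw. I lower the collar in.

```bash
python3 -m inch '[[0,0,0,0,-0.207,0,1],[0,0,0,0,-0.207,0,1],[0,0,0,0,-0.207,-0.1,1],[0,0,0,0,-0.207,-0.25,1],[0,0,0,0,-0.207,-0.35,1],[0,0,0,0,-0.207,-0.4,1],[0,0,0,0,-0.207,-0.42,1],[0,0,0,0,-0.207,-0.422,1]]'; python3 -m inch '[[0,0,0,0,0,0,1],[0,0,0,0,0,0,1]]'
```

```text
clock: 10.2
position: [0.4532, -0.3092, 0.0134]
orientation: [180.0, 0.0, 90.0]
ft_force: [-0.1, -0.4, -0.0]
width: 0.602
finger_force: 62.6
clock: 10.45
position: [0.4533, -0.3096, 0.0137]
orientation: [179.9, 0.0, 90.0]
ft_force: [-0.2, 1.0, 0.3]
width: 0.603
finger_force: 62.6
```

```bash
python3 -m inch '[[0,0,0,0,0,-0.004,1],[0,0,0,0,0,-0.006,1],[0,0,0,0,0,-0.006,1]]'; python3 -m inch '[[0,0,0,0,0,0,-1],[0,0,0,0,0,0,-1],[0,0,0,0,0,0,-1],[0,0,0,0,0,0,-1],[0,0,0,0,0,0,-1]]'; python3 -m inch '[[0,0,0,0,0,0.05,-1],[0,0,0,0,0,0.2,-1],[0,0,0,0,0,0.4,-1],[0,0,0,0,0.2,0.6,-1],[0,0,0,0,0.4,0.6,-1],[0,0,0,0,0.4,0.6,-1],[0,0,0,0,0.4,0.6,-1]]'
python3 - <<'E'
from h import *
a=eyes.get_image("scene");b=eyes.get_image("side")[140:330,180:460]
o=np.zeros((440,790,3),np.uint8);o[:254,:390]=cv2.resize(a[130:270,130:430],(390,254));o[:271,390:790]=cv2.resize(b,(400,271));cv2.imwrite("pics/c4.png",o[:275])
E
```

```text
clock: 10.82
position: [0.453, -0.3095, 0.012]
orientation: [180.0, 0.0, 90.0]
ft_force: [-1.8, 1.9, 8.4]
width: 0.606
finger_force: 63.7
clock: 11.45
position: [0.4528, -0.3093, 0.0111]
orientation: [-180.0, -0.0, 90.0]
ft_force: [0.5, -0.0, 0.2]
width: 1.001
finger_force: 0.0
clock: 12.32
position: [0.4531, -0.1888, 0.192]
orientation: [179.9, 0.0, 90.1]
ft_force: [-0.6, -0.4, -1.0]
width: 1.001
finger_force: 0.0
```

View pics/c4.png

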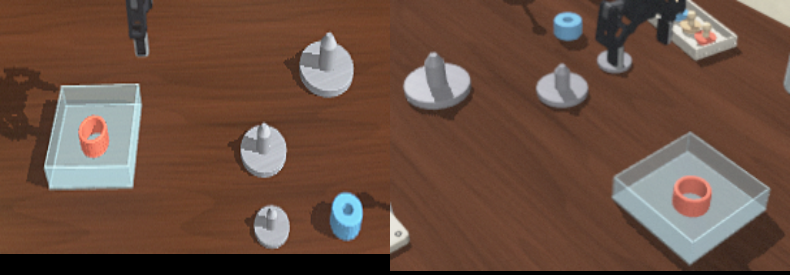

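The coral collar lies flat in the middle of the box (crop 93,136 and 692,195). The blue collar hasn't moved, and the robot is clear.

```bash
python3 -c "
from bench import arm
print(arm.close_job())"
```

```text
the job is handed in; nothing more can be done
None
```

I slid the coral collar fully down the middle-sized post, then lifted it off and laid it flat in the clear box; the blue collar stayed where it was, and I handed the job in about 12.4 s into the 38 s limit.

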